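Swap the terrain piece in the locking dock of a wargame table

ROBOT

A 7-joint arm with a two-finger parallel gripper is mounted at the origin on the work surface. World frame = base frame: x ahead of the robot, y to its left, z up, the work surface at z = 0. Lengths are in mm, angles in rad, forces in N, time in s.
With the tool pointing down it reaches from about 350 to 900 mm from the base axis. Payload 7.2 kg.
Tool frame: the origin (TCP) lies on the centre line of the jaws, within the pads' length; the fingertips stand manip.finger_overhang ahead of it and the grasp point (between the pads) lies 8 mm behind it (manip.finger_overhang is the distance from the TCP to the fingertips, in mm); z points along the fingers, y is the line along which they close (so a half turn about z gives the same grasp; the last joint's range is limited). The gripper opens to 88 mm and grips with 3 to 60 N. Pads are 20 mm wide; open, the fingers measure 115 mm over their backs; the gripper's body (75 mm by 178 mm) begins 61 mm behind the grasp point.
Start: joints at [-1.233, 0.411, -0.013, 1.596, 0.006, 1.134, -0.082], TCP at [246.731, 574.241, 233.653] pointing down, gripper open.
Joint ranges: [-2.95, 2.95], [-0.29, 1.99], [-1.47, 1.44], [0.14, 2.54], [-1.03, 4.17], [0.13, 1.85], [-2.86, 2.86]. Speed limits (rad/s): [2.39, 2.39, 3.01, 3.01, 3.14, 3.14, 3.14].

INTERFACE

Orientations are given as a unit quaternion [x, y, z, w].
In Python, from bench import manip gives the robot as it stands. The module is installed in compiled form; this text tells all that it offers.
- The arm moves only by the shell command python3 -m creep 'ROWS'. ROWS is JSON, a list of rows, each a list of 5 numbers: the shift along the world's x, y, z scaled (see below), then the turn about the world's z scaled (see below), then the finger opening in mm, from 0 to 87.8. In form: [[tx, ty, tz, roll, gripper], ...]. A call has 1 to 8 rows; each row is the pose to reach, as a shift and turn from the pose commanded when the call began; what a row does not reach only later rows make up. The controller multiplies each number of a shift by 40 cm and each number of a turn by 90 degrees. A row lasts 1/8 s, in which the tool goes at most 62.5 mm and 10.7 degrees, less where a joint would pass 70% of its speed; a pose out of reach is approached as far as the arm can. A call with a number of a shift or a turn outside -1 to 1 is refused whole. A call with a gripper value outside its range is refused whole. The fingers move at their own pace and stop on an object; the grip force is fixed at half the most. Time passes only in rows, so rows that repeat a pose let the fingers close. It gives the time, the measured TCP pose, the force, the opening and the grip force at its end, in the units of the state.
- manip.read_state(): the state, without advancing time (a new reading comes with each control period).
- manip.camera(name): name is "side" or "top"; returns (picture, depth): 480x640x3 uint8, blue, green, red; 480x640 float32, mm along the optical axis (not along the pixel's ray), 0 where there is no reading.
- manip.calibration(name): a dict with "mtx" (3x3 intrinsics, pixels), "cam_to_world" (4x4, takes a point from camera to world coordinates). Camera axes: x right, y down, z forward; pixel columns grow to the right and rows downward; lengths in mm; the calibration is good to about 2 mm. A picture is of the moment at which its call begins. calibration takes no time and is no camera call.
- manip.sign_off(): hands the job in; it is judged then, once.
Trained networks look in the newest picture that a camera, given by its name, has taken for a name from the list of things; names that differ only in an ending like _2 or _b are one class to them, and where a whole thing is asked for, a point or a joint stands for the part that bears it (a point fixed in the world has none). Each returns a list of dicts, best first, with "p" (0 to 1); they miss things now and then, are a little off and sometimes report something else, mostly with a low value. They report only what shows in the picture. A call takes as long as a camera call.
- manip.look_for(label, camera): "centre" ([x, y, z] in mm, in world coordinates, good to about 4 mm: the middle of the surface that is visible of it).
The state is a dict: "time_s": time; "joint_positions": joint angles; "qvel": joint speeds; "effort": joint torques, N m; "ee_pos": TCP position; "ee_rot": TCP orientation; "force": force on the tool from outside, world axes, zero at the start; "moment": the same for the moment, N m; "opening": finger opening in mm; "gripper_force": force on a finger pad.
Only numpy, scipy, OpenCV 4.12 (cv2) and the standard library are available. Lean on these libraries where they do the work, as an engineer would, in place of code of your own. Each camera call takes 0.05 s, during which the arm holds its last target. There are 200 camera calls.

TASK

Change the scenery on the game table: swing the dock's lever right open, lift out the cargo container that is clamped there and stand it upright on the table midway between the two round tanks, lengthwise in line with them. Then lower the watchtower with the battlements into the empty dock until its foot is fully home, and swing the lever fully shut over the foot. Leave everything else standing where it is.

Things in the scene. Friction and masses are not known exactly. Their poses are not given: they have to be found in the camera images.
- dock: Plywood plate 210 x 130 x 30 mm fixed to the table; origin at the centre of its underside, x along its 210 mm side, z up. In its middle is a pocket 104 (x) x 80 (y) mm, 18 mm deep, with a 3 mm chamfered mouth; it takes the 100 x 76 mm foot of a terrain piece with 2 mm to spare on each side, either way round.
- dock_pocket (a point): Centre of the pocket's floor, 12 mm above the table (18 mm below the plate's top); axes as the dock's. The origin of a seated piece lies here.
- lever (a joint): Angle of the dock's steel lever (rad). It swings level about an upright pivot, stiffly, and stays where it is left. 0 = shut: the bar lies along the dock's -x direction from the pivot, 3 mm above the plate and over the -y edge of a seated foot. It grows counter-clockwise seen from above, the grip swinging away to the dock's -y side; from about 0.7 the pocket is free; stop at 1.3.
- lever_pivot (a point): Pivot axis of the lever, at the underside of its bar, 33 mm above the table, at x = 75, y = -34 mm in the dock's frame. The bar is 190 mm long, 16 mm wide, 8 mm thick.
- lever_grip (a point): Top centre of the lever's grip: an upright black post 20 mm in diameter and 54 mm tall on the end of the bar, 165 mm from the pivot, its top 95 mm above the table. Push it sideways or pinch it from above.
- container: Model cargo container of pale grey resin with ribbed sides: body 90 (x) x 40 (y) x 45 mm on a foot 100 x 76 mm, 18 mm thick, 63 mm high in all; 0.15 to 0.31 kg. Origin at the centre of the foot's underside, x lengthwise, z up. Starts seated in the dock. Grip across the 40 mm.
- watchtower: Model watchtower of pale grey resin, a rectangular block with battlements: body 60 (x) x 40 (y) mm on a foot 100 x 76 mm, 18 mm thick, 110 mm high in all (the battlements are the top 10 mm); 0.17 to 0.35 kg. Origin at the centre of the foot's underside, x along the foot's 100 mm, z up. Stands on the table to the left or the right of the dock. Grip across the 40 mm.
- tank_a: Round model storage tank of grey resin, 60 mm in diameter, 80 mm tall, standing loose, the nearer to the robot of the two. Origin at the centre of its underside; its y axis points to the other tank.
- tank_b: The other round tank, the same, farther from the robot; the two centres are 226 to 240 mm apart. Origin at the centre of its underside.
- furnace: Bystander: terracotta-coloured round furnace with a chimney, 88 mm in diameter at the foot, 105 mm tall, loose. It stands to the left or the right of the dock, on the side without the watchtower. Origin at the centre of its underside.
- ruin: Bystander: broken model wall, 100 x 40 mm, 56 mm tall, loose. Origin at the centre of its underside, x along it.
- tape_measure: Bystander: black tape measure standing on edge, 70 x 36 x 60 mm, loose. Origin at the centre of its underside.
- dice_cup: Bystander: wooden cup, 76 mm in diameter, 85 mm tall, loose. Origin at the centre of its underside.
- paint_jar: Bystander: jar 52 mm in diameter, 65 mm tall, loose. Origin at the centre of its underside.
- card_box: Bystander: dark box of cards 68 x 95 x 45 mm, loose. Origin at the centre of its underside.

How it is judged:
By the outcome, as a careful person would: the job done as asked, in the order asked, and still so for the second after the job is handed in, with the robot touching nothing.
It also fails if it takes over 72 s, if anything falls off the work surface, if the arm or the gripper's body presses on something with over 40 N, if the wrist force passes 120 N, or if a joint passes its speed limit or range.

## Working session

There is one attempt and no reset: what is moved stays moved. The work goes in short steps, Python scripts to look and compute and a shell command to move; the robot and the scene stay as the last step left them, time stands still between calls to the robot, and variables do not carry over. Pictures are saved under pics/ and viewed, at most 10 in all, crops included, and the job is handed in when it is done.

```bash
mkdir -p pics; cat > h.py <<'E'
from bench import manip
import numpy as np, cv2
def cloud(name):
    img,d=manip.camera(name); c=manip.calibration(name); K=np.array(c["mtx"]); T=np.array(c["cam_to_world"])
    v,u=np.mgrid[0:480,0:640]
    P=np.stack([(u-K[0,2])/K[0,0]*d,(v-K[1,2])/K[1,1]*d,d,np.ones_like(d)],-1)@T.T
    P=P[...,:3]; P[d<=0]=np.nan
    return img,P
E
python3 - <<'E'
from h import *
print(manip.read_state(), manip.finger_overhang)
for n in("top","side"):
    img,P=cloud(n); cv2.imwrite(f"pics/{n}0.png",img); np.save(f"{n}0.npy",P)
    for l in ["dock","lever_grip","container","watchtower","tank_a","furnace","ruin","tape_measure","dice_cup","paint_jar","card_box"]:
        print(n,l,[(np.round(r["centre"]).tolist(),round(r["p"],2)) for r in manip.look_for(l,n)][:3])
E
```

```text
{'time_s': 0.0, 'joint_positions': array([-1.23318136,  0.411888  , -0.01269482,  1.5970737 ,  0.00559376,
        1.13428056, -0.08218192]), 'qvel': array([-0.00264947, -0.00111899,  0.00097111,  0.00041713, -0.00123667,
       -0.00010914,  0.00118153]), 'effort': array([-6.22048155e-04, -5.87954950e+01,  6.41379990e-01, -2.91086411e+01,
       -5.37772221e-02,  1.82366587e-02,  1.56815572e-04]), 'ee_pos': array([246.57838727, 573.75838932, 232.80442675]), 'ee_rot': array([ 2.01505967e-01,  9.79486954e-01, -8.00118414e-04, -1.05480251e-04]), 'force': array([0.49995302, 0.0650101 , 0.44776048]), 'moment': array([-0.00234552,  0.06025212,  0.04064117]), 'gripper_force': 0.0, 'opening': 87.92782006652298} 11.0
top dock [([524.0, -75.0, 34.0], 0.69)]
top lever_grip [([519.0, -106.0, 36.0], 0.69), ([522.0, -75.0, 31.0], 0.45)]
top container [([529.0, -62.0, 73.0], 0.78)]
top watchtower [([555.0, 144.0, 31.0], 0.72), ([523.0, -79.0, 33.0], 0.21)]
top tank_a [([404.0, 338.0, 74.0], 0.97), ([627.0, 319.0, 77.0], 0.7)]
top furnace [([417.0, -379.0, 62.0], 0.62), ([529.0, -64.0, 73.0], 0.39)
[... 231 characters left out ...]
, 0.92), ([522.0, -108.0, 45.0], 0.5)]
top card_box [([282.0, -370.0, 45.0], 0.85)]
side dock [([525.0, -114.0, 30.0], 0.94)]
side lever_grip [([502.0, -111.0, 44.0], 0.66)]
side container [([530.0, -87.0, 66.0], 0.79)]
side watchtower [([560.0, 137.0, 47.0], 0.58), ([356.0, 141.0, 22.0], 0.29)]
side tank_a [([406.0, 328.0, 52.0], 0.83), ([629.0, 305.0, 50.0], 0.72), ([559.0, 136.0, 49.0], 0.28)]
side furnace [([418.0, -419.0, 49.0], 0.81)]
side ruin [([355.0, 146.0, 23.0], 0.75)]
side tape_measure [([313.0, -227.0, 48.0], 0.95)]
side dice_cup [([741.0, 174.0, 64.0], 0.7)]
side paint_jar [([560.0, 137.0, 50.0], 0.65), ([714.0, 51.0, 42.0], 0.57)]
side card_box [([280.0, -390.0, 44.0], 0.79)]
```

View pics/top0.png

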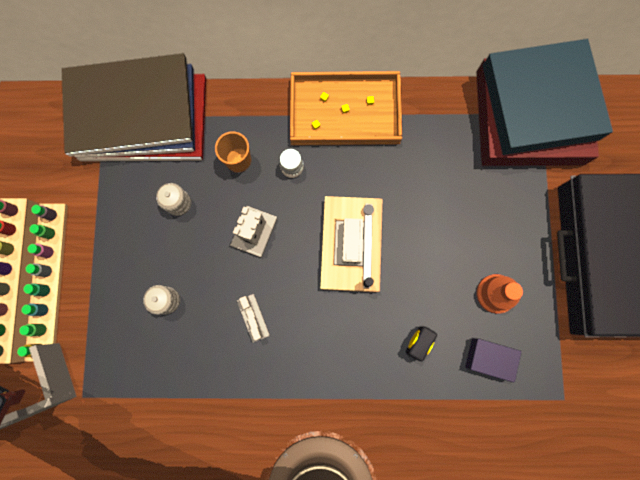

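View pics/side0.png

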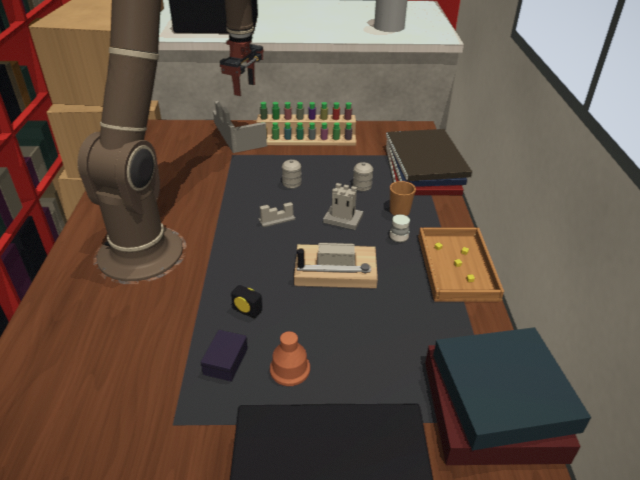

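The top view shows the dock at (352,245), with its long side along world x. The lever bar is on its right (-y) side, with the grip near (368,282) and the pivot near (368,210). The tower is at (253,230), turned, and the tanks are at (161,300) and (173,199). Next I measure these with the depth data.

```bash
cat >> h.py <<'E'
def rect(P,c,r,z0,z1,lab):
    m=(np.hypot(P[...,0]-c[0],P[...,1]-c[1])<r)&(P[...,2]>z0)&(P[...,2]<z1)
    q=P[m]
    if len(q)<8: print(lab,"few",len(q)); return
    (cx,cy),(w,h),a=cv2.minAreaRect(q[:,:2].astype(np.float32))
    if w<h: a-=90; w,h=h,w
    a=(a+90)%180-90
    print(lab,len(q),"c",round(cx,1),round(cy,1),"size",round(w,1),round(h,1),"long axis deg",round(a,1),"z",np.round(np.percentile(q[:,2],[10,50,90]),1))
    return q
def circ(q,lab):
    (c,r)=cv2.minEnclosingCircle(q[:,:2].astype(np.float32)); print(lab,np.round(c,1),round(r,1))
E
python3 - <<'E'
from h import *
for n in("top","side"):
    P=np.load(n+"0.npy"); print(n)
    rect(P,(524,-75),140,24,36,"plate")
    rect(P,(524,-70),60,58,70,"container top")
    rect(P,(460,-108),60,80,110,"grip")
    rect(P,(524,-100),140,37,46,"bar")
    rect(P,(555,140),75,10,24,"tower foot")
    rect(P,(555,140),75,90,120,"tower top")
    rect(P,(555,140),75,30,95,"tower sides")
    for c in((404,335),(627,316)):
        q=rect(P,c,50,5,95,"tank"); circ(q,"tank")
        q=rect(P,c,50,5,65,"tankside"); circ(q,"tank")
    rect(P,(713,60),50,8,90,"jar"); rect(P,(365,147),90,8,90,"ruin")
    rect(P,(745,195),70,8,110,"cup"); rect(P,(313,-215),70,8,110,"tape")
E
python3 - <<'E'
import cv2,numpy as np
a=cv2.imread("pics/top0.png")[190:310,220:400]; cv2.imwrite("pics/crop0.png",cv2.resize(a,None,fx=4,fy=4))
E
```

```text
top
plate 3757 c 531.5 -72.2 size 211.1 130.4 long axis deg -2.8 z [27.7 30.3 32.8]
container top 28 c 530.2 -71.4 size 91.9 39.2 long axis deg -2.9 z [59.6 69.1 69.8]
grip 75 c 472.3 -93.6 size 87.5 19.3 long axis deg 16.4 z [92.6 95.2 97.7]
bar 514 c 525.4 -83.5 size 189.9 64.2 long axis deg -3.0 z [38.8 41.4 44.5]
tower foot 695 c 561.3 151.4 size 100.6 76.9 long axis deg -21.3 z [15.  17.9 20.5]
tower top 582 c 561.4 152.1 size 60.3 40.9 long axis deg -20.7 z [ 97.7 101.6 110.7]
tower sides 209 c 548.4 142.3 size 70.4 32.4 long axis deg -53.5 z [37.6 65.1 88.9]
tank 844 c 401.9 344.7 size 74.4 65.2 long axis deg -18.4 z [26.7 72.3 79.7]
tank [400.5 351.2] 43.2
tankside 248 c 401.4 344.6 size 74.7 64.3 long axis deg -16.8 z [13.3 38.8 63. ]
tank [400.5 351.2] 43.2
tank 821 c 622.3 319.4 size 89.3 69.7 long axis deg 43.4 z [21.7 71.2 79.4]
tank [623.2 320. ] 46.3
tankside 281 c 618.5 315.4 size 78.4 69.7 long axis deg 43.9 z [10.4 37.4 62. ]
tank [622.6 318.6] 45.4
jar 517 c 714.6 64.9 size 48.8 48.6 long axis deg 76.2 z [25.3 63.2 66.8]
ruin 472 c 372.5 127.8 size 98.7 88.5 long a
[... 768 characters left out ...]
55 c 405.0 337.5 size 61.1 54.4 long axis deg 8.8 z [14.5 49.8 75. ]
tank [404.2 341.7] 31.8
tankside 309 c 405.3 330.6 size 61.1 40.9 long axis deg 6.5 z [10.6 36.1 59.8]
tank [404.2 341.6] 31.8
tank 451 c 630.9 324.2 size 59.0 57.9 long axis deg -46.4 z [13.4 49.6 75.2]
tank [631. 325.] 32.1
tankside 304 c 630.3 314.5 size 61.4 40.1 long axis deg -3.9 z [11.6 35.9 60.4]
tank [631. 325.] 32.1
jar 413 c 716.8 60.8 size 51.3 51.0 long axis deg -7.1 z [16.6 42.7 64. ]
ruin 383 c 365.2 148.4 size 100.5 26.2 long axis deg 24.2 z [12.4 29.2 48.8]
cup 708 c 736.9 191.8 size 79.0 74.5 long axis deg 54.9 z [23.6 58.6 80.9]
tape 698 c 311.5 -219.4 size 71.5 44.7 long axis deg -30.3 z [20.3 51.  59.2]
```

View pics/crop0.png

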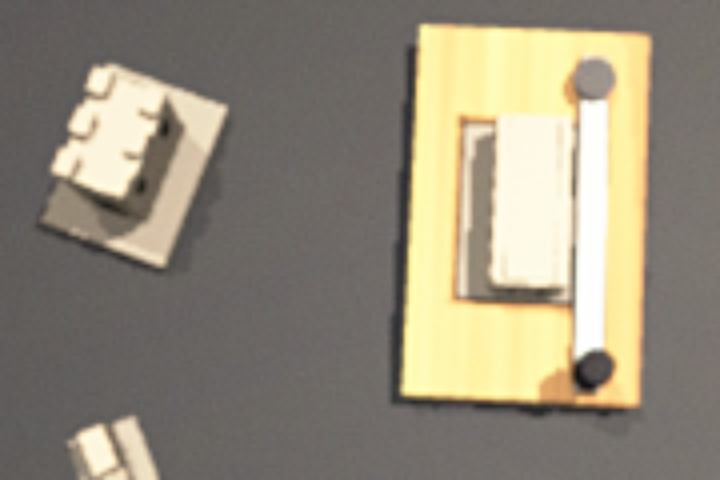

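The crop shows the dock with the lever shut: pivot disc at (593,78) and grip at (593,370) in the crop. The container is under the bar and the tower is turned about -21°. I refine the heights and tank centres from the saved clouds.

```bash
python3 - <<'E'
from h import *
for n in("top","side"):
    P=np.load(n+"0.npy"); print(n)
    rect(P,(531,-72),60,70,82,"cont top")
    rect(P,(438,-104),22,84,103,"grip")
    rect(P,(604,-110),16,37,60,"pivot")
    rect(P,(561,151),45,106,116,"merlons")
    for c in((404,340),(629,322)):
        for z0,z1 in((66,95),(50,66),(20,50)):
            q=rect(P,c,38,z0,z1,"tank"); 
            if q is not None: circ(q,"  circ")
            # fit circle r=30
            from scipy.optimize import least_squares
            qq=q[np.hypot(*(q[:,:2]-np.array(c)).T)>24]
            if len(qq)>8:
                s=least_squares(lambda p:np.hypot(qq[:,0]-p[0],qq[:,1]-p[1])-30,c,loss="soft_l1"); print("  fit",np.round(s.x,1),np.abs(s.fun).mean().round(2))
E
```

```text
top
cont top 779 c 531.2 -71.9 size 93.8 40.0 long axis deg -2.8 z [71.9 74.2 76.9]
grip 73 c 439.4 -103.5 size 19.3 17.5 long axis deg -45.3 z [93.  95.4 97.7]
pivot 119 c 603.6 -109.7 size 30.8 22.6 long axis deg -6.0 z [41.2 46.4 49.1]
merlons 194 c 561.5 151.9 size 59.9 40.7 long axis deg -21.0 z [107.7 109.9 112. ]
tank 579 c 403.6 348.2 size 58.0 57.8 long axis deg -12.3 z [68.6 75.3 80.8]
  circ [403.9 348.4] 30.1
  fit [403.9 339.7] 3.19
tank 91 c 403.7 343.0 size 60.3 51.0 long axis deg 7.5 z [51.9 62.6 65.6]
  circ [403.1 348.6] 31.1
  fit [403.3 349.2] 0.46
tank 108 c 399.8 332.7 size 60.9 29.3 long axis deg -11.3 z [22.9 38.1 47.7]
  circ [402.5 346.4] 30.4
  fit [403.2 349.1] 0.35
tank 512 c 631.0 332.3 size 57.7 53.2 long axis deg 0.9 z [68.9 75.5 80.8]
  circ [630.5 331.7] 30.0
  fit [629.8 322.8] 3.04
tank 91 c 626.6 323.4 size 61.5 38.1 long axis deg -25.4 z [51.1 61.1 65.6]
  circ [631.7 333.5] 31.0
  fit [631.6 333.5] 0.63
tank 125 c 622.3 319.9 size 60.4 28.8 long axis deg -33.5 z [22.8 37.2 46.4]
  circ [630.1 331.6] 30.2
  fit [631.7 333.5] 0.35
side
cont top 32
[... 362 characters left out ...]
 [67.8 73.3 78.3]
  circ [405.3 343.7] 29.6
  fit [403.8 335.5] 3.72
tank 88 c 405.1 332.2 size 61.1 37.6 long axis deg 6.5 z [52.3 59.2 65.1]
  circ [404.  343.3] 31.3
  fit [403.4 345.3] 1.42
tank 156 c 404.8 330.2 size 58.3 31.3 long axis deg 3.1 z [22.4 35.6 46.6]
  circ [404.4 339.6] 29.7
  fit [403.8 346.1] 1.44
tank 137 c 630.6 326.9 size 53.1 50.7 long axis deg -28.8 z [67.8 72.8 79.2]
  circ [629.5 325.9] 29.0
  fit [628.5 322.4] 2.71
tank 87 c 631.7 313.9 size 60.7 37.8 long axis deg -0.6 z [52.2 59.9 65.2]
  circ [631.9 325.3] 31.2
  fit [630.5 329.2] 1.81
tank 151 c 629.6 312.0 size 58.8 35.8 long axis deg -6.3 z [22.5 35.9 47.5]
  circ [630.9 323. ] 30.2
  fit [630.9 330.9] 1.62
```

```bash
python3 -m creep '[[0.05,-0.15,0,0.1,87],[0.1,-0.3,0,0.2,87],[0.15,-0.45,0,0.227,87],[0.2,-0.6,0,0.227,87],[0.25,-0.75,0,0.227,87],[0.3,-0.9,0,0.227,87],[0.3,-0.9,0,0.227,60],[0.3,-0.9,0,0.227,60]]'
```

```text
time_s: 2.2
ee_pos: [366.8, 214.6, 234.0]
ee_rot: [0.025, 1.0, 0.0, 0.0]
force: [0.6, 0.5, -0.4]
opening: 70.4
gripper_force: 0.0
```

```bash
python3 -m creep '[[0.035,-0.15,0,0,60],[0.07,-0.3,0,0,60],[0.105,-0.45,0,0,60],[0.14,-0.6,0,0,60],[0.182,-0.75,0,0,60],[0.182,-0.794,0,0,60],[0.182,-0.794,-0.1,0,60],[0.182,-0.794,-0.2,0,60]]'; python3 -m creep '[[0,0,-0.1,0,60],[0,0,-0.202,0,60],[0,0,-0.202,0,60],[0,0,-0.202,0,30],[0,0,-0.202,0,26],[0,0,-0.202,0,26],[0,0,-0.202,0,26],[0,0,-0.202,0,26]]'
```

```text
time_s: 3.2
ee_pos: [440.9, -101.7, 152.8]
ee_rot: [0.023, 1.0, 0.0, 0.001]
force: [0.7, 1.0, 0.3]
opening: 59.7
gripper_force: 0.0
time_s: 4.2
ee_pos: [439.7, -103.3, 73.1]
ee_rot: [0.025, 1.0, 0.0, 0.0]
force: [1.1, 0.1, 0.2]
opening: 25.6
gripper_force: 0.0
```

```bash
python3 - <<'E'
import numpy as np
p=np.array([604.2,-109.8]); g=lambda t:p+165*np.array([np.cos(np.pi-np.radians(2.8)+t),np.sin(np.pi-np.radians(2.8)+t)])
for t in np.linspace(0,1.3,14).tolist()+[1.34]: print(round(t,2),np.round((g(t)-g(0))/400,3),g(t).round(1))
E
```

```text
0.0 [0. 0.] [ 439.4 -101.7]
0.1 [ 0.    -0.041] [ 439.4 -118.2]
0.2 [ 0.004 -0.082] [ 441.1 -134.6]
0.3 [ 0.012 -0.123] [ 444.4 -150.8]
0.4 [ 0.025 -0.162] [ 449.3 -166.6]
0.5 [ 0.041 -0.2  ] [ 455.7 -181.7]
0.6 [ 0.061 -0.236] [ 463.6 -196.2]
0.7 [ 0.084 -0.27 ] [ 473.  -209.8]
0.8 [ 0.111 -0.302] [ 483.6 -222.4]
0.9 [ 0.14 -0.33] [ 495.4 -233.9]
1.0 [ 0.172 -0.356] [ 508.4 -244.1]
1.1 [ 0.207 -0.378] [ 522.3 -253. ]
1.2 [ 0.244 -0.397] [ 537.  -260.5]
1.3 [ 0.282 -0.412] [ 552.3 -266.4]
1.34 [ 0.298 -0.417] [ 558.7 -268.4]
```

```bash
python3 -m creep '[[0,-0.041,0,0.04,26],[0.004,-0.082,0,0.08,26],[0.012,-0.123,0,0.12,26],[0.025,-0.162,0,0.16,26],[0.041,-0.2,0,0.2,26],[0.061,-0.236,0,0.24,26],[0.084,-0.27,0,0.28,26],[0.084,-0.27,0,0.28,26]]'; python3 -c "
from bench import manip; print(manip.read_state()['joint_positions'])"
```

```text
time_s: 5.2
ee_pos: [473.3, -212.3, 72.8]
ee_rot: [-0.193, 0.981, -0.0, 0.0]
force: [0.6, 0.6, -0.9]
opening: 26.0
gripper_force: 0.0
[ 0.09363538  0.4473457   0.29797552  2.02302713 -0.19845218  0.69793377
  2.47611182]
```

```bash
python3 -m creep '[[0.027,-0.032,0,0.04,26],[0.056,-0.06,0,0.08,26],[0.088,-0.086,0,0.12,26],[0.123,-0.108,0,0.12,26],[0.16,-0.127,0,0.12,26],[0.198,-0.142,0,0.12,26],[0.212,-0.147,0,0.12,26],[0.212,-0.147,0,0.12,26]]'; python3 -c "
from h import *
print(manip.read_state()['joint_positions'])
for n in('top','side'):
  img,P=cloud(n); rect(P,(552,-266),40,46,60,'grip+fingers'); rect(P,(570,-190),60,37,46,'bar')"
```

```text
time_s: 6.2
ee_pos: [555.6, -267.7, 71.8]
ee_rot: [-0.285, 0.958, 0.002, -0.002]
force: [-4.3, 3.4, 2.4]
opening: 26.1
gripper_force: 3.2
[ 0.19514     0.58262729  0.2459309   1.77204732 -0.18662196  0.81587212
  2.68067325]
grip+fingers few 0
bar 268 c 577.3 -191.8 size 117.2 17.4 long axis deg 72.7 z [39.  41.4 43.7]
grip+fingers 22 c 546.3 -271.0 size 40.8 6.9 long axis deg -53.9 z [49.5 53.1 58.5]
bar few 0
```

```bash
python3 -m creep '[[-0.006,0.002,0,0,26],[-0.006,0.002,0,0,50],[-0.006,0.002,0,0,60],[-0.006,0.002,0.12,0,80],[-0.006,0.002,0.22,-0.1,80],[-0.02,0.13,0.22,-0.2,80],[-0.05,0.28,0.22,-0.3,80],[-0.067,0.42,0.22,-0.4,80]]'; python3 -m creep '[[0,0.075,0,0,80],[0,0.075,-0.1,0,80],[0,0.075,-0.2,0,80],[0,0.075,-0.277,0,80],[0,0.075,-0.277,0,80]]'; python3 -c "
from bench import manip; s=manip.read_state(); print(s['ee_pos'],s['ee_rot'],s['joint_positions'][6])"
```

```text
time_s: 7.3
ee_pos: [530.8, -100.6, 161.2]
ee_rot: [0.028, 1.0, 0.0, 0.0]
force: [1.2, 0.4, -0.0]
opening: 80.3
gripper_force: 0.0
time_s: 7.92
ee_pos: [529.7, -72.2, 48.4]
ee_rot: [0.025, 1.0, -0.0, -0.002]
force: [-0.6, -1.1, 0.7]
opening: 80.2
gripper_force: 0.0
[529.71130363 -72.2083377   48.40861197] [ 2.47863718e-02  9.99690911e-01 -1.57450205e-04 -1.92204927e-03] 1.809039304542069
```

```bash
python3 -m creep '[[0,0,0,0,50],[0,0,0,0,30],[0,0,0,0,30],[0,0,0,0,30],[0,0,0,0,30],[0,0,0.02,0,30],[0,0,0.05,0,30],[0,0,0.08,0,30]]'
```

```text
time_s: 8.93
ee_pos: [531.1, -72.3, 82.9]
ee_rot: [0.025, 1.0, -0.0, -0.0]
force: [0.4, -0.1, -2.8]
opening: 39.8
gripper_force: 30.0
```

```bash
python3 -m creep '[[0,0,0.1,0,30],[0,0,0.2,0,30],[0,0.08,0.26,0,30],[0,0.2,0.26,0,30],[-0.01,0.33,0.26,-0.012,30],[-0.02,0.46,0.26,-0.012,30],[-0.03,0.6,0.26,-0.012,30],[-0.034,0.74,0.26,-0.012,30]]'; python3 -m creep '[[0,0.13,0,0,30],[0,0.24,0,0,30],[0,0.293,0,0,30],[0,0.293,-0.05,0,30],[0,0.293,-0.15,0,30],[0,0.293,-0.25,0,30],[0,0.293,-0.25,0,30],[0,0.293,-0.25,0,30]]'; python3 - <<'E'
from h import *
print(manip.read_state()['ee_pos'],manip.read_state()['ee_rot'])
for n in("top","side"):
    img,P=cloud(n); cv2.imwrite(f"pics/{n}1.png",img)
    for c,R in(((403.5,348),60),((631.5,333),60)):
        q=rect(P,c,38,66,95,"tank"); circ(q,"  circ")
    rect(P,(517.5,341),75,35,68,"foot")
E
```

```text
time_s: 9.93
ee_pos: [517.2, 225.4, 187.0]
ee_rot: [0.034, 0.999, 0.0, 0.0]
force: [1.1, 1.0, -3.3]
opening: 39.8
gripper_force: 30.0
time_s: 10.92
ee_pos: [518.6, 340.8, 87.7]
ee_rot: [0.035, 0.999, 0.0, 0.001]
force: [0.2, 0.7, -3.0]
opening: 39.5
gripper_force: 30.0
[518.61220972 340.75763198  87.67721415] [3.45014088e-02 9.99404343e-01 2.93908039e-04 7.24723390e-04]
tank 581 c 403.1 348.9 size 57.7 57.6 long axis deg 25.6 z [68.3 75.6 80.5]
  circ [403.5 348.3] 30.0
tank 523 c 631.0 333.0 size 57.8 57.7 long axis deg 49.6 z [68.8 75.6 80.4]
  circ [630.3 333.3] 30.1
foot 160 c 500.9 323.8 size 112.1 68.2 long axis deg -33.7 z [56.  65.7 67.4]
tank 132 c 405.0 340.2 size 51.9 48.5 long axis deg 10.4 z [67.5 73.3 79.2]
  circ [405.3 344.2] 29.6
tank 135 c 629.2 328.5 size 55.4 53.8 long axis deg 70.1 z [67.8 72.7 79. ]
  circ [631.8 326.8] 30.6
foot 261 c 518.3 330.4 size 99.7 73.2 long axis deg -0.1 z [51.4 62.3 66.7]
```

```bash
python3 -m creep '[[-0.001,0,-0.05,0,30],[-0.001,0,-0.09,0,30],[-0.001,0,-0.108,0,30],[-0.001,0,-0.114,0,30],[-0.001,0,-0.118,0,30],[-0.001,0,-0.118,0,30]]'
```

```text
time_s: 11.78
ee_pos: [517.3, 341.1, 39.1]
ee_rot: [0.034, 0.999, 0.0, 0.0]
force: [-0.2, 1.0, -2.2]
opening: 39.6
gripper_force: 30.0
```

```bash
python3 -m creep '[[0,0,-0.002,0,30],[0,0,-0.004,0,30],[0,0,-0.004,0,30]]'
```

```text
time_s: 12.15
ee_pos: [517.4, 341.2, 38.6]
ee_rot: [0.034, 0.999, 0.0, 0.0]
force: [-2.6, -1.4, 7.3]
opening: 39.8
gripper_force: 30.0
```

```bash
python3 -m creep '[[0,0,0,0,50],[0,0,0,0,80],[0,0,0,0,80],[0,0,0.1,0,80],[0,0,0.22,0,80],[0,-0.02,0.34,-0.05,80],[0.02,-0.15,0.34,-0.1,80],[0.06,-0.28,0.34,-0.19,80]]'; python3 -m creep '[[0.05,-0.14,0,0,80],[0.05,-0.194,0,0,80],[0.05,-0.194,0,0,80],[0.05,-0.194,0,0,80]]'; python3 - <<'E'
from h import *
print(manip.read_state()['ee_pos'],manip.read_state()['ee_rot'])
for n in("top","side"):
    img,P=cloud(n); cv2.imwrite(f"pics/{n}2.png",img); np.save(n+"2.npy",P)
    rect(P,(517.5,341),75,10,24,"foot"); rect(P,(517.5,341),70,55,70,"ctop")
    rect(P,(531,-72),140,24,36,"plate"); rect(P,(531,-72),60,5,20,"pocket"); rect(P,(561,151),70,10,24,"towerfoot")
    for c,R in(((403.5,348),60),((631.5,333),60)):
        q=rect(P,c,38,66,95,"tank")
E
```

```text
time_s: 13.15
ee_pos: [541.2, 228.6, 174.1]
ee_rot: [0.183, 0.983, 0.001, 0.0]
force: [0.9, 0.3, 0.4]
opening: 80.0
gripper_force: 0.0
time_s: 13.65
ee_pos: [560.6, 153.8, 173.1]
ee_rot: [0.181, 0.983, 0.001, -0.0]
force: [0.2, 0.3, 0.1]
opening: 80.1
gripper_force: 0.0
[560.63382534 153.75147553 173.09106917] [ 1.81063769e-01  9.83471174e-01  5.06475406e-04 -3.24120980e-04]
foot few 0
ctop few 0
plate 3568 c 530.1 -98.2 size 210.6 182.8 long axis deg -2.7 z [27.7 30.3 32.8]
pocket 1548 c 532.2 -72.2 size 103.4 80.2 long axis deg -2.7 z [ 9.9 12.5 15.2]
towerfoot 399 c 535.8 161.7 size 76.8 45.2 long axis deg 69.2 z [15.1 17.8 20.4]
tank few 0
tank few 0
foot 186 c 515.3 325.7 size 99.5 67.1 long axis deg -3.6 z [12.5 16.  21.4]
ctop 174 c 506.8 340.3 size 70.4 52.6 long axis deg -0.2 z [56.7 59.4 62.3]
plate 1765 c 529.3 -102.4 size 210.4 198.3 long axis deg -3.3 z [25.4 28.  30.9]
pocket 688 c 529.8 -78.3 size 104.9 102.5 long axis deg 86.3 z [ 7.6 10.5 14.7]
towerfoot 355 c 561.3 149.8 size 100.7 85.8 long axis deg -21.4 z [11.8 15.4 19.3]
tank 133 c 405.1 342.0 size 53.9 50.9 long axis deg -87.7 z [67.3 73.  79.4]
tank 137 c 631.0 328.5 size 53.3 50.2 long axis deg -24.2 z [67.5 73.3 79.2]
```

View pics/side2.png

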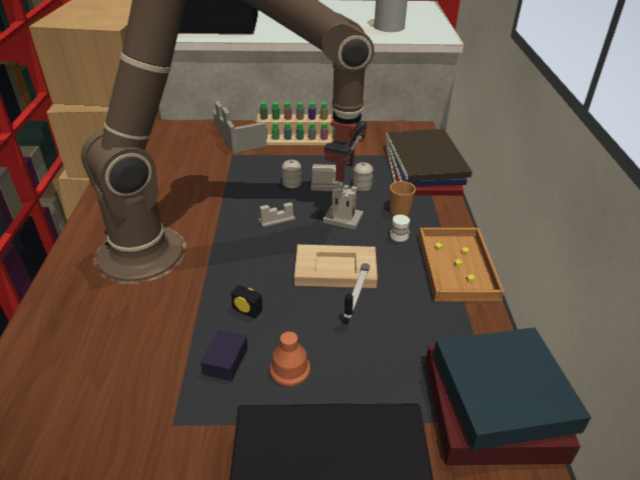

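The side view shows the container standing between the tanks at (325,178). The dock is empty at (335,265), and the lever is open with its grip at (348,305). Now I grasp the tower.

```bash
python3 -m creep '[[0,0,-0.1,0,80],[0,0,-0.2,0,80],[0,0,-0.27,0,80],[0,0,-0.29,0,80],[0,0,-0.29,0,80],[0,0,-0.29,0,30],[0,0,-0.29,0,30],[0,0,-0.29,0,30]]'; python3 -m creep '[[0,0,0,0,30],[0,0,0,0,30],[0,0,0.02,0,30],[0,0,0.06,0,30],[0,0,0.15,0,30],[0,0,0.25,0,30],[0,0,0.25,0,30],[0,0,0.25,0,30]]'; python3 - <<'E'
from h import *
print(manip.read_state()['ee_pos'],manip.read_state()['ee_rot'])
for n in("top","side"):
    img,P=cloud(n)
    rect(P,(561,151),75,106,124,"towerfoot"); rect(P,(517.5,341),75,10,24,"foot"); rect(P,(517.5,341),70,55,70,"ctop")
E
```

```text
time_s: 14.75
ee_pos: [561.5, 151.6, 58.0]
ee_rot: [0.182, 0.983, 0.0, 0.0]
force: [-0.5, -0.4, -0.2]
opening: 53.4
gripper_force: 0.0
time_s: 15.75
ee_pos: [560.6, 151.4, 157.0]
ee_rot: [0.182, 0.983, -0.0, -0.0]
force: [-0.2, -0.9, -2.5]
opening: 40.0
gripper_force: 30.0
[560.55924945 151.41334425 156.99295355] [ 1.82188459e-01  9.83263587e-01 -2.70071458e-06 -2.89445215e-04]
towerfoot 367 c 551.4 142.2 size 89.7 56.7 long axis deg -21.0 z [114.5 117.5 119.5]
foot few 0
ctop few 0
towerfoot 409 c 561.0 150.1 size 100.4 88.4 long axis deg -19.4 z [109.2 114.2 118.3]
foot 113 c 494.8 330.7 size 64.4 57.1 long axis deg 86.1 z [11.8 16.8 22.6]
ctop 144 c 501.7 340.1 size 66.0 51.9 long axis deg -8.1 z [56.7 59.9 62.8]
```

```bash
python3 -m creep '[[-0.01,-0.1,0,0.05,30],[-0.025,-0.2,0,0.1,30],[-0.04,-0.32,0,0.15,30],[-0.06,-0.44,0,0.203,30],[-0.0735,-0.52,0,0.203,30],[-0.0735,-0.559,-0.05,0.203,30],[-0.0735,-0.559,-0.1,0.203,30],[-0.0735,-0.559,-0.1,0.203,30]]'; python3 -m creep '[[0,0,0,0,30],[0,0,0,0,30]]';  python3 - <<'E'
from h import *
s=manip.read_state();print(s['ee_pos'],s['ee_rot'])
for n in("top","side"):
    img,P=cloud(n); cv2.imwrite(f"pics/{n}3.png",img)
    rect(P,(531.5,-72),75,66,84,"towerfoot"); rect(P,(531,-72),140,24,36,"plate"); 
    rect(P,(517.5,341),75,10,24,"foot"); rect(P,(517.5,341),70,55,70,"ctop")
    rect(P,(517.5,341),70,30,55,"cbody")
E
```

```text
time_s: 16.85
ee_pos: [529.9, -72.2, 115.1]
ee_rot: [0.024, 1.0, -0.0, -0.003]
force: [-0.5, -0.8, -1.6]
opening: 39.9
gripper_force: 30.0
time_s: 17.1
ee_pos: [532.2, -71.9, 117.8]
ee_rot: [0.024, 1.0, 0.0, 0.0]
force: [-0.7, -0.9, -2.4]
opening: 39.9
gripper_force: 30.0
[532.16048634 -71.9010441  117.8272568 ] [2.35459907e-02 9.99722666e-01 3.66913263e-05 4.19072883e-04]
towerfoot few 0
plate 46 c 579.5 -98.0 size 199.2 49.3 long axis deg 69.1 z [27.6 30.1 33. ]
foot 498 c 516.6 339.8 size 100.1 77.7 long axis deg -3.5 z [14.3 17.9 20.9]
ctop 797 c 516.7 340.0 size 93.4 41.4 long axis deg -3.9 z [59.2 61.7 64.2]
cbody 158 c 508.6 323.6 size 100.0 35.3 long axis deg -26.4 z [32.8 42.8 52.6]
towerfoot 556 c 531.5 -75.7 size 99.3 81.9 long axis deg -2.6 z [70.5 76.  79.1]
plate 1500 c 529.3 -102.4 size 210.2 195.2 long axis deg -2.8 z [25.5 27.9 30.8]
foot 93 c 488.8 325.4 size 56.2 45.3 long axis deg 85.5 z [11.9 15.9 21.7]
ctop 73 c 486.0 341.2 size 58.2 28.8 long axis deg 89.8 z [56.7 59.5 62. ]
cbody 70 c 481.1 328.6 size 40.1 30.8 long axis deg -60.2 z [32.1 42.6 51.7]
```

```bash
python3 -m creep '[[0,0,-0.04,0,30],[0,0,-0.06,0,30],[0,0,-0.07,0,30],[0,0,-0.08,0,30],[0,0,-0.09,0,30],[0,0,-0.1,0,30]]'
```

```text
time_s: 17.95
ee_pos: [531.8, -72.2, 77.1]
ee_rot: [0.024, 1.0, 0.0, 0.0]
force: [0.2, 0.1, -2.2]
opening: 39.8
gripper_force: 30.0
```

```bash
python3 -m creep '[[0,0,-0.006,0,30],[0,0,-0.012,0,30],[0,0,-0.017,0,30],[0,0,-0.02,0,30],[0,0,-0.021,0,30],[0,0,-0.021,0,30]]'
```

```text
time_s: 18.7
ee_pos: [531.7, -72.2, 69.5]
ee_rot: [0.024, 1.0, 0.0, 0.0]
force: [-3.9, 0.6, 4.9]
opening: 39.8
gripper_force: 30.0
```

```bash
python3 -m creep '[[0,0,0,0,50],[0,0,0,0,80],[0,0,0,0,80],[0,0,0.1,0,80],[0,0,0.22,0,80],[0,-0.1,0.22,0.1,70],[0.02,-0.24,0.22,0.2,60],[0.052,-0.38,0.22,0.3,60]]'; python3 -m creep '[[0,-0.106,0,0.1,60],[0,-0.106,0,0.1,60],[0,-0.106,-0.1,0.1,60],[0,-0.106,-0.18,0.1,60],[0,-0.106,-0.21,0.1,60],[0,-0.106,-0.21,0.1,60]]'; python3 - <<'E'
from h import *
s=manip.read_state();print(s['ee_pos'],s['ee_rot'],s['joint_positions'])
for n in("top","side"):
    img,P=cloud(n); cv2.imwrite(f"pics/{n}4.png",img)
    rect(P,(531.5,-72),75,114,130,"tower top"); rect(P,(531.5,-72),62,24,36,"foot/plate");rect(P,(531.5,-72),62,5,22,"below")
    rect(P,(552,-267),25,84,100,"grip")
E
```

```text
time_s: 19.7
ee_pos: [552.9, -225.2, 157.2]
ee_rot: [-0.213, 0.977, 0.0, 0.0]
force: [1.1, 0.8, 0.3]
opening: 60.6
gripper_force: 0.0
time_s: 20.45
ee_pos: [552.5, -265.8, 72.5]
ee_rot: [-0.286, 0.958, 0.0, -0.0]
force: [-0.9, 0.4, -0.2]
opening: 60.2
gripper_force: 0.0
[ 552.48827402 -265.76066635   72.54076832] [-2.86352670e-01  9.58124095e-01  4.22990267e-04 -4.34257169e-04] [ 0.18910732  0.57446613  0.25039281  1.78596087 -0.1879166   0.80561789
  2.68336291]
tower top 274 c 531.6 -73.1 size 60.7 40.0 long axis deg -2.6 z [114.7 121.2 124.1]
foot/plate 1551 c 531.9 -72.2 size 122.8 121.7 long axis deg -0.1 z [27.3 30.2 32.7]
below 92 c 531.9 -66.9 size 105.0 90.8 long axis deg -2.6 z [10.7 13.8 19.9]
grip 51 c 551.1 -263.7 size 19.1 12.3 long axis deg 33.1 z [92.3 95.5 97.9]
tower top 46 c 508.1 -73.5 size 43.8 17.6 long axis deg -79.9 z [114.8 118.8 122. ]
foot/plate 99 c 489.2 -95.2 size 98.1 25.6 long axis deg -62.7 z [25.3 27.4 30.2]
below 14 c 489.5 -89.7 size 100.0 22.1 long axis deg -67.9 z [ 9.  10.5 12.7]
grip 38 c 548.3 -269.7 size 24.2 11.6 long axis deg -60.5 z [86.1 91.6 94.9]
```

View pics/side4.png

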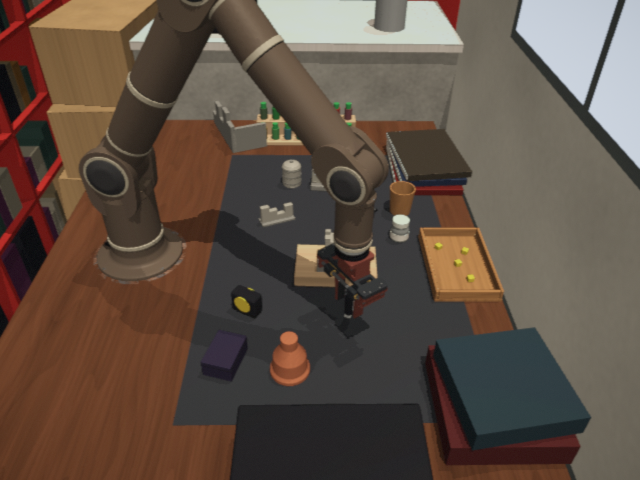

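The fingers straddle the grip post near (350,310). The tower's top is at about 121 mm, which is the seated height. Now I close the cage and swing the lever shut.

```bash
python3 -m creep '[[0,0,0,0,26],[0,0,0,0,26],[-0.038,0.015,0,0,26],[-0.075,0.034,0,0,26],[-0.11,0.056,0,-0.02,26],[-0.142,0.082,0,-0.06,26],[-0.171,0.11,0,-0.1,26],[-0.198,0.142,0,-0.12,26]]'; python3 -m creep '[[-0.023,0.034,0,-0.04,26],[-0.043,0.07,0,-0.08,26],[-0.059,0.108,0,-0.12,26],[-0.072,0.147,0,-0.16,26],[-0.08,0.188,0,-0.2,26],[-0.084,0.229,0,-0.24,26],[-0.084,0.27,0,-0.28,26],[-0.084,0.276,0,-0.28,26]]'
```

```text
time_s: 21.55
ee_pos: [473.1, -210.3, 73.4]
ee_rot: [-0.194, 0.981, -0.001, 0.0]
force: [-0.2, -1.2, 0.5]
opening: 25.7
gripper_force: 0.7
time_s: 22.55
ee_pos: [439.9, -98.6, 73.1]
ee_rot: [0.023, 1.0, 0.0, 0.0]
force: [-0.7, -1.1, 0.3]
opening: 26.4
gripper_force: 0.4
```

```bash
python3 -m creep '[[0,0.005,0,0,26],[0,0.01,0,0,26],[0,0.01,0,0,26]]'; python3 - <<'E'
from h import *
img,P=cloud("top"); rect(P,(524,-105),110,37,44,"bar"); rect(P,(439,-102),22,84,103,"grip")
E
```

```text
time_s: 22.92
ee_pos: [440.0, -97.3, 73.1]
ee_rot: [0.024, 1.0, -0.001, 0.001]
force: [-0.1, -5.2, 0.6]
opening: 25.9
gripper_force: 2.7
bar 57 c 575.0 -92.2 size 96.5 32.9 long axis deg -36.2 z [39.2 41.3 43.3]
grip few 0
```

```bash
python3 -m creep '[[0,0.005,0,0,26],[0,0.01,0,0,26],[0,0.01,0,0,26]]'
```

```text
time_s: 23.35
ee_pos: [440.0, -96.9, 73.1]
ee_rot: [0.026, 1.0, -0.003, 0.001]
force: [-0.2, -18.0, -2.5]
opening: 26.1
gripper_force: 9.3
```

At the stop: the force rises to 18 N with no further travel. I release and lift.

```bash
python3 -m creep '[[0,-0.014,0,0,27],[0,-0.014,0,0,50],[0,-0.014,0,0,50],[0,-0.014,0.1,0,50],[0,-0.014,0.2,0,50],[-0.05,-0.05,0.35,0,50],[-0.15,-0.2,0.4,0,50],[-0.15,-0.35,0.4,0,50]]'; python3 -m creep '[[0,-0.15,0,0,50],[0,-0.2,0,0,50],[0,-0.2,0,0,50],[0,-0.2,0,0,50]]'; python3 - <<'E'
from h import *
for n in("top","side"):
    img,P=cloud(n); cv2.imwrite(f"pics/{n}5.png",img)
    rect(P,(531.5,-72),45,106,130,"tower top"); rect(P,(531.5,-72),130,24,36,"plate"); rect(P,(438,-104),22,84,103,"grip");rect(P,(524,-105),110,37,44,"bar")
    rect(P,(517.5,341),70,55,70,"ctop"); rect(P,(517.5,341),75,10,24,"cfoot")
    for c in((403.5,348),(631.5,333)): rect(P,c,38,66,95,"tank")
    rect(P,(713,60),50,8,90,"jar"); rect(P,(365,147),90,8,90,"ruin")
    rect(P,(745,195),70,8,110,"cup"); rect(P,(313,-215),70,8,110,"tape")
E
```

```text
time_s: 24.35
ee_pos: [380.3, -222.5, 234.2]
ee_rot: [0.022, 1.0, 0.001, 0.002]
force: [1.7, 0.6, -0.6]
opening: 50.1
gripper_force: 0.0
time_s: 24.85
ee_pos: [380.8, -301.2, 232.1]
ee_rot: [0.023, 1.0, 0.0, -0.0]
force: [0.9, -0.2, 0.2]
opening: 50.1
gripper_force: 0.0
tower top 575 c 531.7 -73.0 size 60.9 40.1 long axis deg -2.7 z [110.3 113.9 123.1]
plate 3906 c 531.4 -72.1 size 210.7 130.4 long axis deg -2.8 z [27.7 30.3 32.7]
grip 73 c 439.6 -101.6 size 19.1 17.5 long axis deg -45.6 z [92.  94.6 96.9]
bar 433 c 526.5 -83.9 size 190.4 63.5 long axis deg -4.4 z [38.7 41.  43. ]
ctop 799 c 516.8 340.2 size 93.5 42.9 long axis deg -3.6 z [59.  61.7 64.5]
cfoot 497 c 516.5 339.3 size 99.9 77.9 long axis deg -3.7 z [14.5 18.1 21.4]
tank 582 c 402.4 348.0 size 58.3 57.2 long axis deg -36.4 z [68.6 75.4 80.8]
tank 522 c 630.1 333.1 size 57.5 57.3 long axis deg 29.1 z [68.7 75.5 80.2]
jar 519 c 714.5 64.7 size 49.1 48.6 long axis deg -23.4 z [24.9 63.2 67.2]
ruin 474 c 363.8 151.1 size 98.6 41.4 long axis deg 21.8 z [ 8.7 37.1 55.6]
cup 894 c 736.1 194.0 size 73.8 73.0 long axis deg 46.4
[... 323 characters left out ...]
85.8 91.7 94.4]
bar 302 c 525.3 -102.9 size 187.1 30.2 long axis deg -3.0 z [37.5 39.7 42.5]
ctop 231 c 516.3 337.4 size 90.0 55.2 long axis deg -0.9 z [56.5 59.3 62.5]
cfoot 230 c 515.6 330.8 size 99.2 78.9 long axis deg -2.6 z [12.  15.8 21. ]
tank 112 c 407.3 341.4 size 48.0 40.4 long axis deg 14.4 z [68.2 73.6 80.3]
tank 142 c 630.8 323.5 size 53.9 51.0 long axis deg -4.4 z [67.7 72.6 79. ]
jar 413 c 716.4 61.0 size 52.9 51.0 long axis deg 71.2 z [16.6 43.1 63.4]
ruin 63 c 401.2 163.3 size 24.4 15.0 long axis deg -73.0 z [12.4 31.  44.4]
cup 719 c 735.9 192.4 size 84.7 73.4 long axis deg 80.4 z [21.6 58.1 80.4]
tape 695 c 312.2 -219.6 size 73.2 44.7 long axis deg -32.2 z [19.9 51.2 59.4]
```

View pics/top5.png

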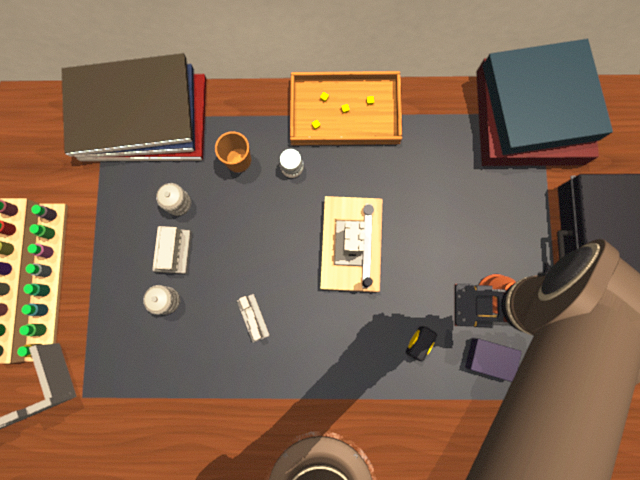

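The top view shows the tower in the dock at (352,240) with the bar shut over its foot. The container stands in line between the tanks at (171,250), the other things stand where they were, and the arm is clear.

```bash
python3 -c "
from bench import manip; print(manip.sign_off())"
```

```text
the job is handed in; nothing more can be done
None
```

The job is done and handed in at about 25 s: the container stands within about 2 mm of the midpoint between the tanks and in line with them, the watchtower is fully seated in the dock with the lever shut against its stop, and none of the other things showed any sign of having moved.

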